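Check the hole punch's cutting edge over the mirror

TASK

Draw the hole punch (the tool with the straight, thick handle) up out of the tool rack, lean it over to about 45 degrees and hold its cutting end, which stays the lower end, about 5 cm above the middle of the round inspection mirror, so that the edge can be seen in it. Do not touch the mirror with the punch, and leave the other tools and everything else on the table where they are. Finish while still holding the punch there, quite still, carried by the gripper alone.

Things in the scene. Friction and masses are not known exactly. Their poses are not given: they have to be found in the camera images.
- punch: hole punch, 165 mm long, about 0.16 kg, round about its z axis; stands upright in any one of the rack's four holes, handle up. Origin: centre of its lower, cutting end, 20 mm above the table at the start; z runs up to the handle. From that end: steel shank 13 mm thick, 65 mm long; collar 24 x 6 mm, resting on the rack; straight wooden handle 24 mm thick, 94 mm long
- punch_grip (a point): middle of the punch's handle, on its axis, 120 mm from the cutting end: the place to grip it. The punch lifts straight up freely, and is out of the rack once raised more than 65 mm
- punch_tip (a point): centre of the punch's cutting end
- rack: fixed wooden tool rack. Origin: centre of its underside; y runs along the row of four 17 mm holes (at y = -105, -35, 35, 105 mm, x = 0), x is level across the row, z up. Foot board 100 x 310 x 12 mm; top board 75 x 310 x 15 mm, top face 85 mm above the table, open beneath at front and back. The other tools in it rise at most 171 mm above the table
- mirror: fixed inspection mirror lying flat: a round steel mirror face 110 mm in diameter in a black round base 132 mm in diameter, 18 mm high. Origin: centre of its underside, on the table
- mirror_center (a point): centre of the mirror's face, 18 mm above the table; its z axis points up
- awl: awl in the rack: round bulb handle 38 mm across, thin pointed steel end. Origin at its lower end, z up
- beveller: edge beveller in the rack: slim handle 14 to 16 mm thick, narrower than the punch's. Origin at its lower end, z up
- creaser: creaser in the rack: conical handle widening from 16 mm at the bottom to 32 mm at the top. Origin at its lower end, z up
- weight: brass pattern weight with a knob, 60 mm in diameter, 44 mm high, on the table. Origin: centre of its underside
- jar: amber jar with a lid, 60 mm in diameter, 75 mm high, on the table. Origin: centre of its underside
- mallet: mallet lying on the table: white plastic head 56 mm in diameter and 100 mm long, wooden handle along its -x axis, 220 mm long from the head's axis. Origin on the table under the head's middle
- spool: wooden spool standing on the table, 44 mm in diameter, 50 mm high. Origin: centre of its underside
Things that resemble listed ones, but are neither listed nor needed, are in the scene too. What is shaped like the awl but blue is not meant.

How it is judged:
On the way:
1. the punch is drawn up out of the rack by the gripper, its cutting end clear above the top board (z of punch_tip in the frame of rack above 0.092 m and contact force between punch and the fingers above 0.5 N and contact force between punch and rack below 0.1 N), for 0.1 s.
At the end, for the whole second after the job is handed in: Punch held still by the fingers alone (touching nothing else; under 20 mm/s, 0.2 rad/s), leaning 32 to 58 degrees from upright, cutting end lower, within 35 mm of the mirror centre seen from above and 25 to 85 mm above its face; other loose things within 30 mm of their start (angle between punch's own z axis and vertical between 0.56 and 1.01 rad and horizontal distance between punch_tip and mirror_center below 0.035 m and z of punch_tip in the frame of mirror_center between 0.025 and 0.085 m and contact force between punch and the fingers above 0.5 N and contact force between punch and mirror below 0.1 N and contact force between punch and rack below 0.1 N and contact force between punch and awl below 0.1 N and contact force between punch and beveller below 0.1 N and contact force between punch and creaser below 0.1 N and contact force between punch and weight below 0.1 N and contact force between punch and jar below 0.1 N and contact force between punch and mallet below 0.1 N and contact force between punch and spool below 0.1 N and linear speed of punch below 0.02 m/s and angular speed of punch below 0.2 rad/s and distance of each of awl, beveller, creaser, weight, jar, mallet, spool from where it was at the start of the episode below 0.03 m); the arm keeps its last pose, push and grip.
It fails at once if the punch touches the mirror (contact force between punch and mirror above 0.5 N).
It fails at once if another tool or thing on the table is disturbed (moved more than 30 mm) (distance of any of awl, beveller, creaser, weight, jar, mallet, spool from where it was at the start of the episode above 0.03 m).
It also fails if it takes over 43 s, if anything falls off the work surface, if the arm or the gripper's body presses on something with over 40 N, if the wrist force passes 120 N, or if a joint passes its speed limit or range.

ROBOT

A 7-joint arm with a two-finger parallel gripper is mounted at the origin on the work surface. World frame = base frame: x ahead of the robot, y to its left, z up, the work surface at z = 0. Lengths are in m, angles in rad, forces in N, time in s.
With the tool pointing down it reaches from about 0.4 to 0.85 m from the base axis. Payload 4.5 kg.
Tool frame: the origin (TCP) lies on the centre line of the jaws, within the pads' length; the fingertips stand 25 mm ahead of it and the grasp point (between the pads) lies 6 mm ahead of it; z points along the fingers, y is the direction in which the jaws open and shut (so a half turn about z gives the same grasp; the last joint's range is limited). The gripper opens to 88 mm and grips with 3 to 60 N. Pads are 18 mm wide; open, the fingers measure 123 mm over their backs; the gripper's body (75 mm by 187 mm) begins 45 mm behind the grasp point.
Start: joints at [-1.305, 0.689, -0.195, 1.565, 0.157, 0.902, -0.215], TCP at [0.144, 0.608, 0.264] pointing down, gripper open.
Joint ranges: [-3.01, 3.01], [-0.46, 2.08], [-1.47, 1.51], [0.13, 2.56], [-1, 4.14], [0.04, 2.09], [-2.66, 2.66]. Speed limits (rad/s): [2.57, 2.57, 3.14, 3.14, 3.14, 3.14, 3.14].

INTERFACE

Orientations are given as a unit quaternion [x, y, z, w].
In Python, from plant import r, eyes gives the robot as it stands.
- The arm moves only by the tool servo_tool, never from a script. Its argument "deltas" is a list of rows, each an object of numbers: "dx", "dy", "dz": the shift along the tool's x, y, z in units of 60 mm (1.0 is 60 mm); "ax", "ay", "az": the turn, a rotation vector about the tool's x, y, z in units of 6 degrees (1.0 is 6 degrees); "hand": the finger opening in mm, from 0 to 88.1. A call has 1 to 10 rows; each row is the pose to reach, as a shift and turn from the pose commanded when the call began, along the tool's axes at that moment; what a row does not reach only later rows make up. A row lasts 1/8 s, in which the tool goes at most 62.5 mm and 10.7 degrees, less where a joint would pass 70% of its speed; a pose out of reach is approached as far as the arm can. A call with a gripper value outside its range is refused whole. The fingers move at their own pace and stop on an object; "newtons" is the grip in N (left out, the last holds). Time passes only in rows, so rows that repeat a pose let the fingers close. It gives the time, the measured TCP pose, the force and the opening at its end, in the units of the state.
- r.get_state(): the state, without advancing time (a new reading comes with each control period).
- eyes.snapshot(name): name is "side" or "top"; returns (picture, depth): 480x640x3 uint8, red, green, blue; 480x640 float32, m along the optical axis (not along the pixel's ray), 0 where there is no reading.
- eyes.camera_model(name): a dict with "fx", "fy", "cx", "cy" (pixels), "k1" (the pictures are not rectified: a ray, as slopes to the right and down, at radius r is drawn at 1 + k1 r^2 times it, then the intrinsics apply), "pose" (4x4, takes a point from camera to world coordinates). Camera axes: x right, y up, looking along -z (the intrinsics and any distortion apply to the point x, -y, -z); pixel columns grow to the right and rows downward; lengths in m; the calibration is good to about 2 mm. A picture is of the moment at which its call begins. camera_model takes no time and is no camera call.
- r.finish_job(): hands the job in, once; it reports no verdict.
The state is a dict: "clock": time; "q": joint angles; "qd": joint speeds; "joint_torque": joint torques, N m; "tool_pos": TCP position; "eef_rot": TCP orientation; "contact_force": force on the tool from outside, world axes, zero at the start; "moment": the same for the moment, N m; "opening": opening from 0.0 (shut) to 1.0 (fully open).
Only numpy, scipy, OpenCV 4.12 (cv2) and the standard library are available. Lean on these libraries where they do the work, as an engineer would, in place of code of your own. Each camera call takes 0.05 s, during which the arm holds its last target.

## Working session

There is one attempt and no reset: what is moved stays moved. The work goes in short steps, Python scripts to look and compute and a tool call to move; the robot and the scene stay as the last step left them, time stands still between calls to the robot, and variables do not carry over. Pictures are saved under pics/ and viewed, and the job is handed in when it is done.

Besides the shell and the picture viewer there is one more tool, called after ">>>" as name([rows], argument=value, ...), one row to a line, values as JSON. servo_tool: Moves the arm, as the interface text tells. Its arguments: {"type":"object","properties":{"deltas":{"type":"array","items":{"type":"object","properties":{"dx":{"type":"number"},"dy":{"type":"number"},"dz":{"type":"number"},"ax":{"type":"number"},"ay":{"type":"number"},"az":{"type":"number"},"hand":{"type":"number"}}}},"newtons":{"type":"number"}},"required":["deltas"]}

```bash
ls; mkdir -p pics
cat > h.py <<'E'
import numpy as np, cv2
from plant import r, eyes
def cam(n):
    m=eyes.camera_model(n); K=np.array([[m['fx'],0,m['cx']],[0,m['fy'],m['cy']],[0,0,1.]]); return m,K,np.array(m['pose'])
def ray(n,u,v):
    m,K,P=cam(n); p=cv2.undistortPoints(np.array([[[u,v]]],float),K,np.array([m['k1'],0,0,0.]))[0,0]
    return P[:3,3],P[:3,:3]@np.array([p[0],-p[1],-1])
def onz(n,u,v,z):
    o,d=ray(n,u,v); return o+d*(z-o[2])/d[2]
def proj(n,X):
    m,K,P=cam(n); c=P[:3,:3].T@(np.array(X,float)-P[:3,3]); a=np.array([c[0],-c[1]])/-c[2]
    a=a*(1+m['k1']*(a@a)); return K[0,0]*a[0]+K[0,2],K[1,1]*a[1]+K[1,2]
def dpt(n,u,v,D):
    o,d=ray(n,u,v); return o+d*D[int(round(v)),int(round(u))]
E
python3 - <<'E'
from h import *
for n in ('top','side'):
    p,d=eyes.snapshot(n); cv2.imwrite(f'pics/{n}0.png',p[:,:,::-1]); np.save(f'{n}0.npy',d)
    m=eyes.camera_model(n); print(n,m)
print(r.get_state())
E
```

```text
pics
top {'fx': 477.79739748892734, 'fy': 477.79739748892734, 'cx': 320.3798546909851, 'cy': 242.66497328149623, 'k1': -0.07347769060508348, 'pose': array([[ 0.0253483 ,  0.99350339, -0.11094361,  0.42401242],
       [-0.99903945,  0.02914375,  0.03272344, -0.0458928 ],
       [ 0.03574416,  0.11000755,  0.99328782,  1.21469999],
       [ 0.        ,  0.        ,  0.        ,  1.        ]])}
side {'fx': 591.8758057651098, 'fy': 591.8758057651098, 'cx': 314.5760931858528, 'cy': 239.60734063560704, 'k1': 0.01822268518709484, 'pose': array([[ 0.85822858,  0.26834623, -0.43753172,  0.07152947],
       [-0.5129901 ,  0.47648658, -0.71400399, -0.85896529],
       [ 0.01687771,  0.83722807,  0.54659336,  0.70584409],
       [ 0.        ,  0.        ,  0.        ,  1.        ]])}
{'clock': 0.1, 'q': array([-1.30521189,  0.68986249, -0.19452395,  1.56621108,  0.1572862 ,
        0.9025142 , -0.21512547]), 'qd': array([-0.00087069, -0.003035  , -0.00147421, -0.00242656, -0.0014239 ,
        0.00022658,  0.00060295]), 'joint_torque': array([-2.30948674e-03, -5.28500426e+01, -1.27100408e+00, -1.53838992e+01,
       -5.25126304e-02,  1.92514024e-03,  3.56046712e-05]), 'tool_pos': array([0.14348812, 0.60777634, 0.26302149]), 'eef_rot': array([ 1.15612217e-01,  9.93294101e-01, -8.02038551e-04, -3.84653525e-05]), 'contact_force': array([0.20432338, 0.9419722 , 0.13414933]), 'moment': array([0.04054835, 0.02307363, 0.02996023]), 'opening': 1.0018554051735586}
```

View pics/top0.png

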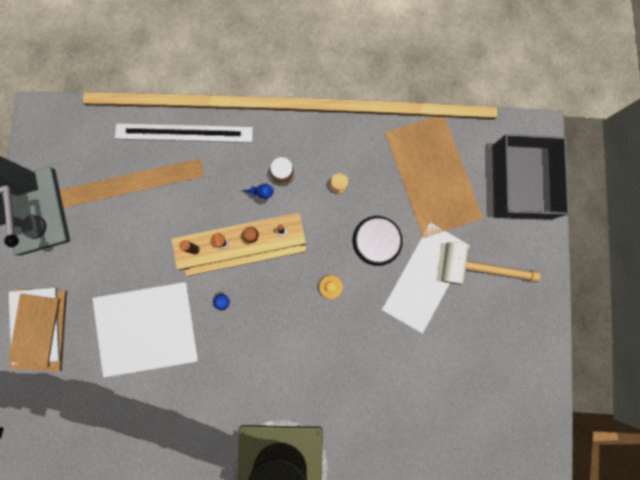

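View pics/side0.png

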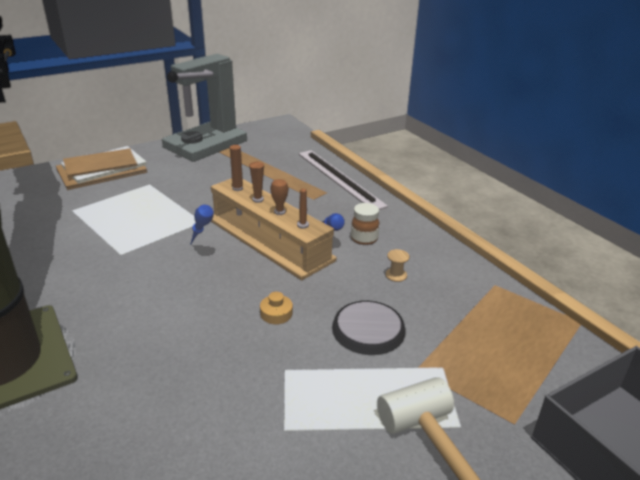

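Tools in the rack, in side-view pixels: straight thick handle (236,167), cone (257,178) = creaser, bulb (279,193) = awl, and slim handle (303,205) = beveller. The blue awl-shaped lookalikes are at (203,215) and (335,222). I choose (236,167) and will check it in a close crop.

Run:
```python
from h import *
s=cv2.imread('pics/side0.png'); t=cv2.imread('pics/top0.png')
a=cv2.resize(s[130:280,190:350],(640,600),interpolation=cv2.INTER_CUBIC); cv2.imwrite('pics/cs.png',a)
b=cv2.resize(t[200:290,160:320],(800,450),interpolation=cv2.INTER_CUBIC); cv2.imwrite('pics/ct.png',b)
D=np.load('top0.npy'); S=np.load('side0.npy')
for u,v in ((185,245),(218,240),(250,234),(281,230),(378,240),(330,287),(281,170),(339,183)): print('top',u,v,dpt('top',u,v,D).round(3))
for u,v in ((236,152),(236,167),(236,185),(369,324)): print('side',u,v,dpt('side',u,v,S).round(3))
# mirror: bright face contour
g=cv2.cvtColor(t,cv2.COLOR_BGR2GRAY)
roi=np.zeros_like(g); roi[205:275,345:412]=g[205:275,345:412]
_,m=cv2.threshold(roi,160,255,0); c=max(cv2.findContours(m,0,1)[0],key=cv2.contourArea); e=cv2.fitEllipse(c); print(e, onz('top',*e[0],.018), 'diam',e[1][0]*1.2/478)
```

```text
top 185 245 [0.525 0.212 0.188]
top 218 240 [0.54  0.144 0.17 ]
top 250 234 [0.557 0.076 0.16 ]
top 281 230 [0.568 0.008 0.155]
top 378 240 [ 0.569 -0.231  0.02 ]
top 330 287 [ 0.446 -0.111  0.045]
top 281 170 [0.727 0.017 0.073]
top 339 183 [ 0.706 -0.127  0.048]
side 236 152 [0.524 0.204 0.176]
side 236 167 [0.52  0.199 0.144]
side 236 185 [0.521 0.207 0.097]
side 369 324 [ 0.564 -0.241  0.021]
((377.9803771972656, 239.60665893554688), (41.26355743408203, 41.941349029541016), 123.40322875976562) [ 0.56976764 -0.23128788  0.018     ] diam 0.10359052075501764
```

View pics/cs.png

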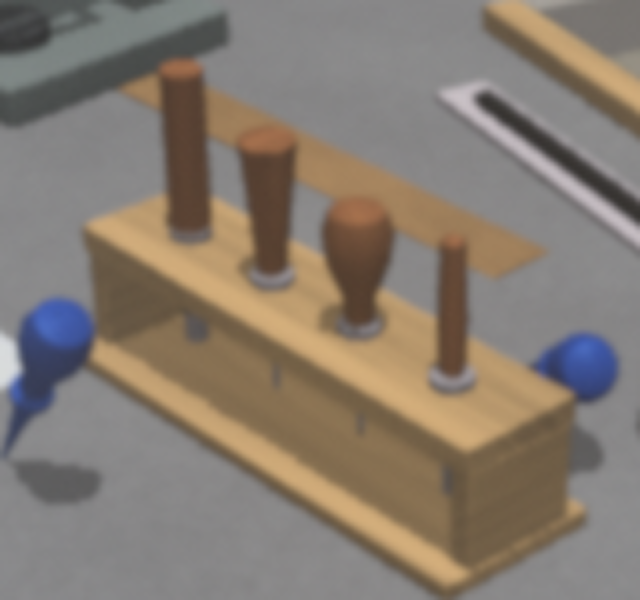

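View pics/ct.png

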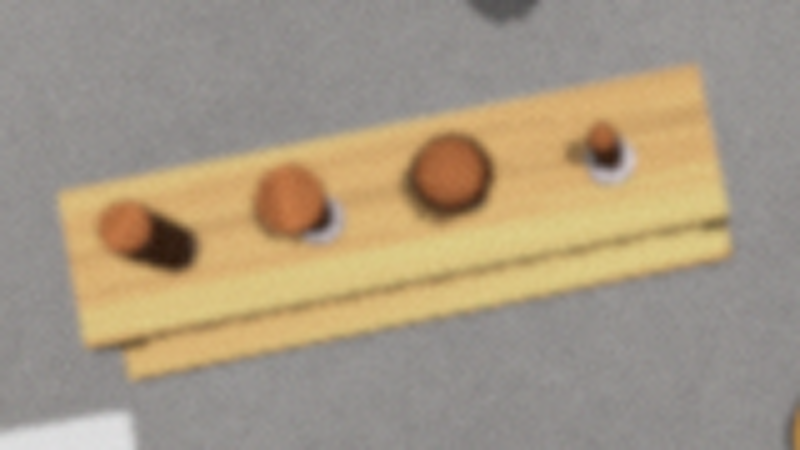

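The crop confirms it. The tool at side (236,167), top (185,246) has a straight, thick handle and its top at z = 0.188 (0.185 expected). It stands in the end hole, 70 mm from the creaser. Next I refine its axis and check obstacles on the path.

Run:
```python
from h import *
from scipy.spatial.transform import Rotation as R
A=onz('top',185.4,245.6,.185); print('top disc',A)
# side: handle axis midpoints: crop/4+offset: top centre (182,70), bottom (190,236)
def tri(p,q):
    o1,d1=ray('top',*p); o2,d2=ray('side',*q)
    s=np.linalg.lstsq(np.c_[d1,-d2],o2-o1,rcond=None)[0]; a=o1+s[0]*d1;b=o2+s[1]*d2; return (a+b)/2,np.linalg.norm(a-b)
print(tri((185.4,245.6),(190+182/4,130+69/4)))
print('side collar z=.088',onz('side',190+190/4,130+234/4,.088))
# rack top board corners in top crop
cs=[(60,190),(698,64),(727,218),(85,347)]
P=[onz('top',160+u/5,200+v/5,.085) for u,v in cs]; P=np.array(P); print(P.round(4), 'len',np.linalg.norm(P[0]-P[1]),np.linalg.norm(P[0]-P[3]))
c=P.mean(0); y=(P[0]+P[3]-P[1]-P[2]); y/=np.linalg.norm(y); print('rack c',c,'yaw of row',np.degrees(np.arctan2(y[1],y[0])),'hole+105',c+.105*y)
D=np.load('top0.npy')
for u,v in ((60,175),(66,240),(35,225),(8,200),(5,170)): print(u,v,dpt('top',u,v,D).round(3))
# wrist-clearance: all tall points in the scene
vv,uu=np.mgrid[0:480:4,0:640:4]; X=np.array([dpt('top',u,v,D) for u,v in zip(uu.ravel(),vv.ravel()) if D[v,u]>0]); 
t=X[(X[:,2]>.1)&(X[:,0]>.15)]; print(t[np.argsort(-t[:,2])][::4].round(2).tolist()[:40])
```

```text
top disc [0.52409867 0.2115155  0.185     ]
(array([0.52559524, 0.21126625, 0.18363007]), np.float64(0.0029724053972021887))
side collar z=.088 [0.5240005  0.20667307 0.088     ]
[[ 0.551   0.2694  0.085 ]
 [ 0.6206 -0.0315  0.085 ]
 [ 0.5469 -0.0475  0.085 ]
 [ 0.4769  0.2533  0.085 ]] len 0.30890581149977964 0.07583255711904571
rack c [0.54886616 0.11090298 0.085     ] yaw of row 103.06624357641164 hole+105 [0.52512802 0.21318446 0.085     ]
60 175 [0.717 0.598 0.003]
66 240 [0.545 0.556 0.023]
35 225 [0.578 0.628 0.044]
8 200 [0.606 0.589 0.225]
5 170 [0.685 0.639 0.17 ]Traceback (most recent call last):
  File "<stdin>", line 17, in <module>
  File "h.py", line 14, in dpt
    o,d=ray(n,u,v); return o+d*D[int(round(v)),int(round(u))]
        ~~~^^^^^^^
  File "h.py", line 6, in ray
    m,K,P=cam(n); p=cv2.undistortPoints(np.array([[[u,v]]],float),K,np.array([m['k1'],0,0,0.]))[0,0]
          ~~~^^^
  File "h.py", line 4, in cam
    m=eyes.camera_model(n); K=np.array([[m['fx'],0,m['cx']],[0,m['fy'],m['cy']],[0,0,1.]]); return m,K,np.array(m['pose'])
ValueError: time passes only in moves, steps and waits
```

>>> servo_tool([
  {"dx": -0.85, "dy": -0.55, "az": 1.2, "hand": 88},
  {"dx": -1.7, "dy": -1.1, "az": 2.4, "hand": 88},
  {"dx": -2.55, "dy": -1.65, "az": 3.6, "hand": 88},
  {"dx": -3.4, "dy": -2.2, "az": 4.8, "hand": 88},
  {"dx": -4.25, "dy": -2.75, "az": 6.0, "hand": 88},
  {"dx": -5.1, "dy": -3.3, "az": 7.2, "hand": 88},
  {"dx": -6.0, "dy": -3.85, "az": 8.4, "hand": 88},
  {"dx": -6.8, "dy": -4.4, "az": 9.6, "hand": 88},
  {"dx": -7.5, "dy": -4.85, "az": 10.6, "hand": 88},
  {"dx": -7.7, "dy": -4.97, "az": 10.6, "hand": 88},
])

```text
schema error: expected keys dx, dy, dz, ax, ay, az, hand
```

>>> servo_tool([
  {"dx": -0.85, "dy": -0.55, "dz": 0, "ax": 0, "ay": 0, "az": 1.2, "hand": 88},
  {"dx": -1.7, "dy": -1.1, "dz": 0, "ax": 0, "ay": 0, "az": 2.4, "hand": 88},
  {"dx": -2.55, "dy": -1.65, "dz": 0, "ax": 0, "ay": 0, "az": 3.6, "hand": 88},
  {"dx": -3.4, "dy": -2.2, "dz": 0, "ax": 0, "ay": 0, "az": 4.8, "hand": 88},
  {"dx": -4.25, "dy": -2.75, "dz": 0, "ax": 0, "ay": 0, "az": 6.0, "hand": 88},
  {"dx": -5.1, "dy": -3.3, "dz": 0, "ax": 0, "ay": 0, "az": 7.2, "hand": 88},
  {"dx": -6.0, "dy": -3.85, "dz": 0, "ax": 0, "ay": 0, "az": 8.4, "hand": 88},
  {"dx": -6.8, "dy": -4.4, "dz": 0, "ax": 0, "ay": 0, "az": 9.6, "hand": 88},
  {"dx": -7.5, "dy": -4.85, "dz": 0, "ax": 0, "ay": 0, "az": 10.6, "hand": 88},
  {"dx": -7.7, "dy": -4.97, "dz": 0, "ax": 0, "ay": 0, "az": 10.6, "hand": 88},
])

```text
clock: 1.35
tool_pos: [0.5268, 0.2081, 0.2634]
eef_rot: [0.624, 0.781, -0.001, 0.001]
contact_force: [-0.6, 0.7, -0.6]
opening: 0.998
```

Run:
```python
from h import *
p,d=eyes.snapshot('side'); cv2.imwrite('pics/s1.png',cv2.resize(p[20:270,100:400,::-1],(720,600)))
s=r.get_state(); print(s['tool_pos'],s['eef_rot'],s['q'])
```

```text
[0.52702219 0.20837114 0.26342071] [ 6.23564068e-01  7.81771391e-01 -4.11771920e-04  1.08432307e-03] [-0.49928407  0.60984974  0.06705712  1.75425127 -0.05136162  0.77899805
 -0.1835217 ]
```

View pics/s1.png

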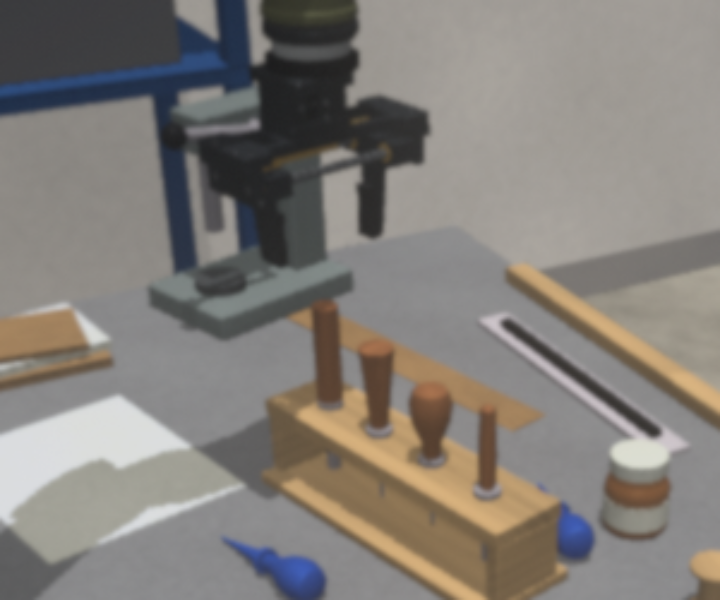

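The gripper is squarely above the punch. One blue lookalike on the near side has toppled from its first pose (now at about side (225,260)); nothing touched it. Descending now.

>>> servo_tool([
  {"dx": 0.06, "dy": -0.02, "dz": 0.3, "ax": 0, "ay": 0, "az": 0, "hand": 88},
  {"dx": 0.06, "dy": -0.02, "dz": 0.7, "ax": 0, "ay": 0, "az": 0, "hand": 88},
  {"dx": 0.06, "dy": -0.02, "dz": 1.1, "ax": 0, "ay": 0, "az": 0, "hand": 88},
  {"dx": 0.06, "dy": -0.02, "dz": 1.5, "ax": 0, "ay": 0, "az": 0, "hand": 88},
  {"dx": 0.06, "dy": -0.02, "dz": 1.75, "ax": 0, "ay": 0, "az": 0, "hand": 88},
  {"dx": 0.06, "dy": -0.02, "dz": 1.82, "ax": 0, "ay": 0, "az": 0, "hand": 88},
  {"dx": 0.06, "dy": -0.02, "dz": 1.82, "ax": 0, "ay": 0, "az": 0, "hand": 88},
])

```text
clock: 2.28
tool_pos: [0.5227, 0.2157, 0.1547]
eef_rot: [0.621, 0.784, 0.0, -0.0]
contact_force: [0.5, 0.1, 0.7]
opening: 0.997
```

Run:
```python
from h import *
p,d=eyes.snapshot('side'); cv2.imwrite('pics/s2.png',cv2.resize(p[90:290,170:410,::-1],(720,600)))
p,d=eyes.snapshot('top'); cv2.imwrite('pics/t2.png',p[:,:,::-1])
s=r.get_state(); print(s['tool_pos'],s['contact_force'])
```

```text
[0.52312081 0.21553523 0.15525265] [0.3046375  0.19411196 0.03504439]
```

View pics/s2.png

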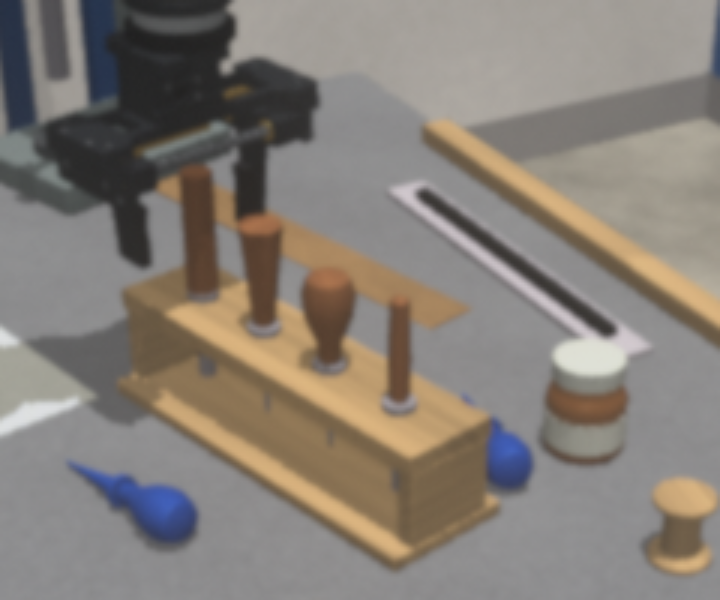

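View pics/t2.png

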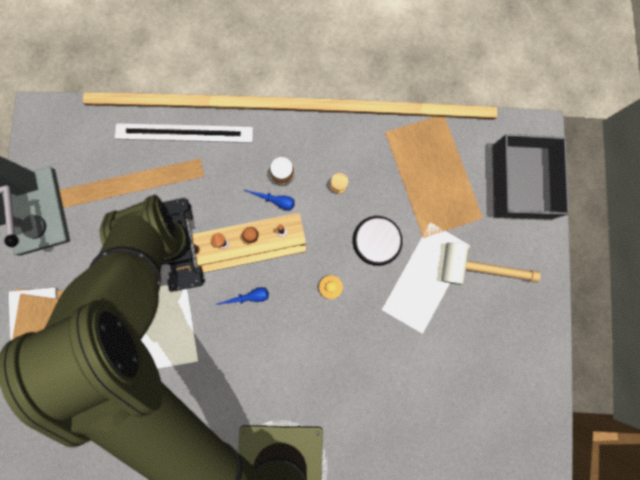

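The side view shows the fingers straddling the punch handle, with the other tools untouched. The top view shows both blue lookalikes lying on the table. The TCP is 4 mm off along the row, so I shift it and close.

>>> servo_tool([
  {"dx": -0.07, "dy": 0.02, "dz": 0, "ax": 0, "ay": 0, "az": 0, "hand": 88},
  {"dx": -0.07, "dy": 0.02, "dz": 0, "ax": 0, "ay": 0, "az": 0, "hand": 50},
  {"dx": -0.07, "dy": 0.02, "dz": 0, "ax": 0, "ay": 0, "az": 0, "hand": 30},
  {"dx": -0.07, "dy": 0.02, "dz": 0, "ax": 0, "ay": 0, "az": 0, "hand": 15},
  {"dx": -0.07, "dy": 0.02, "dz": 0, "ax": 0, "ay": 0, "az": 0, "hand": 10},
  {"dx": -0.07, "dy": 0.02, "dz": 0, "ax": 0, "ay": 0, "az": 0, "hand": 10},
  {"dx": -0.07, "dy": 0.02, "dz": 0, "ax": 0, "ay": 0, "az": 0, "hand": 10},
], newtons=45)

```text
clock: 3.25
tool_pos: [0.5248, 0.2114, 0.1545]
eef_rot: [0.622, 0.783, 0.0, -0.0]
contact_force: [0.5, 0.5, 0.1]
opening: 0.341
```

>>> servo_tool([
  {"dx": 0, "dy": 0, "dz": 0, "ax": 0, "ay": 0, "az": 0, "hand": 10},
  {"dx": 0, "dy": 0, "dz": 0, "ax": 0, "ay": 0, "az": 0, "hand": 10},
  {"dx": 0, "dy": 0, "dz": 0, "ax": 0, "ay": 0, "az": 0, "hand": 10},
  {"dx": 0, "dy": 0, "dz": 0, "ax": 0, "ay": 0, "az": 0, "hand": 10},
  {"dx": 0, "dy": 0, "dz": 0, "ax": 0, "ay": 0, "az": 0, "hand": 10},
])

```text
clock: 3.88
tool_pos: [0.525, 0.2115, 0.1546]
eef_rot: [0.622, 0.783, 0.0, 0.0]
contact_force: [0.2, 0.1, 0.8]
opening: 0.263
```

The opening is 23–24 mm, the handle's thickness. Lifting.

>>> servo_tool([
  {"dx": 0, "dy": 0, "dz": -0.2, "ax": 0, "ay": 0, "az": 0, "hand": 10},
  {"dx": 0, "dy": 0, "dz": -0.6, "ax": 0, "ay": 0, "az": 0, "hand": 10},
  {"dx": 0, "dy": 0, "dz": -1.0, "ax": 0, "ay": 0, "az": 0, "hand": 10},
  {"dx": 0, "dy": 0, "dz": -1.5, "ax": 0, "ay": 0, "az": 0, "hand": 10},
  {"dx": 0, "dy": 0, "dz": -2.0, "ax": 0, "ay": 0, "az": 0, "hand": 10},
  {"dx": 0, "dy": 0, "dz": -2.5, "ax": 0, "ay": 0, "az": 0, "hand": 10},
  {"dx": 0, "dy": 0, "dz": -2.9, "ax": 0, "ay": 0, "az": 0, "hand": 10},
  {"dx": 0, "dy": 0, "dz": -3.15, "ax": 0, "ay": 0, "az": 0, "hand": 10},
  {"dx": 0, "dy": 0, "dz": -3.15, "ax": 0, "ay": 0, "az": 0, "hand": 10},
])

```text
clock: 5.0
tool_pos: [0.5247, 0.2112, 0.3448]
eef_rot: [0.622, 0.783, 0.001, 0.0]
contact_force: [1.0, -0.9, -2.0]
opening: 0.259
```

Run:
```python
from h import *
p,d=eyes.snapshot('side'); cv2.imwrite('pics/s3.png',cv2.resize(p[20:270,120:420,::-1],(720,600)))
s=r.get_state(); print(s['tool_pos'],s['eef_rot'],s['opening'],s['q'])
print(proj('side',s['tool_pos']-[0,0,.134]),[ (proj('side',s['tool_pos']-[0,0,.134])[0]-120)*2.4,(proj('side',s['tool_pos']-[0,0,.134])[1]-20)*2.4])
```

```text
[0.52431477 0.21114772 0.34380706] [ 6.21692182e-01  7.83261646e-01 -8.22662481e-05 -1.34742122e-04] 0.25872652841669036 [-0.51089813  0.51609831  0.07650929  1.6507528  -0.04573822  0.97675
 -0.18970586]
(np.float64(233.52488144707218), np.float64(135.80442499995303)) [np.float64(272.4597154729732), np.float64(277.93061999988726)]
```

View pics/s3.png

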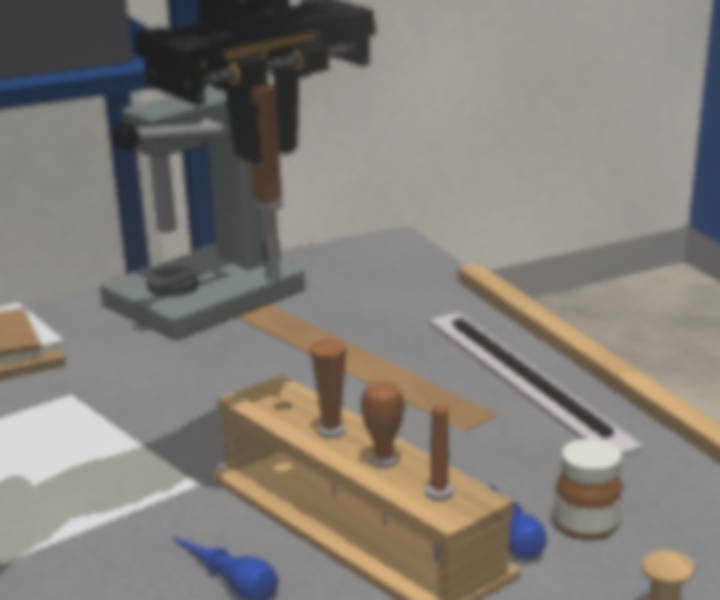

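The punch is out of the rack, with its tip at crop (273,278), which matches the prediction. The rack's hole is empty and the other tools are in place. Carrying it over to beside the mirror.

>>> servo_tool([
  {"dx": -0.4, "dy": -0.09, "dz": -0.1, "ax": 0, "ay": 0, "az": 0.3, "hand": 10},
  {"dx": -1.3, "dy": -0.28, "dz": -0.2, "ax": 0, "ay": 0, "az": 0.9, "hand": 10},
  {"dx": -2.2, "dy": -0.47, "dz": -0.25, "ax": 0, "ay": 0, "az": 1.5, "hand": 10},
  {"dx": -3.2, "dy": -0.68, "dz": -0.25, "ax": 0, "ay": 0, "az": 2.2, "hand": 10},
  {"dx": -4.2, "dy": -0.9, "dz": -0.25, "ax": 0, "ay": 0, "az": 2.9, "hand": 10},
  {"dx": -5.2, "dy": -1.1, "dz": -0.25, "ax": 0, "ay": 0, "az": 3.6, "hand": 10},
  {"dx": -6.2, "dy": -1.32, "dz": -0.25, "ax": 0, "ay": 0, "az": 4.3, "hand": 10},
  {"dx": -7.2, "dy": -1.53, "dz": -0.25, "ax": 0, "ay": 0, "az": 4.9, "hand": 10},
  {"dx": -8.1, "dy": -1.73, "dz": -0.25, "ax": 0, "ay": 0, "az": 5.5, "hand": 10},
  {"dx": -8.6, "dy": -1.84, "dz": -0.25, "ax": 0, "ay": 0, "az": 5.8, "hand": 10},
])

```text
clock: 6.3
tool_pos: [0.5311, -0.3217, 0.358]
eef_rot: [0.83, 0.558, -0.002, -0.0]
contact_force: [1.1, 0.6, -1.5]
opening: 0.26
```

Run:
```python
from h import *
from scipy.spatial.transform import Rotation as R
s=r.get_state(); print(s['tool_pos'],s['eef_rot'],s['opening'],s['q']); print(R.from_quat(s['eef_rot']).as_matrix().round(3))
```

```text
[ 0.53114126 -0.32167775  0.35800645] [ 8.29898157e-01  5.57912185e-01 -1.74429142e-03 -2.43983991e-05] 0.2600631241846406 [ 0.32159421  0.60161358  0.26995955  1.46291552 -0.16653273  1.10132855
  0.23495477]
[[ 0.377  0.926 -0.003]
 [ 0.926 -0.377 -0.002]
 [-0.003 -0.002 -1.   ]]
```

Tilting 45° in place, high above the mirror (a turn about +y brings tool z toward tool x, which is world (+0.38, +0.93)).

>>> servo_tool([
  {"dx": 0, "dy": 0, "dz": 0, "ax": 0, "ay": 0.5, "az": 0, "hand": 10},
  {"dx": 0, "dy": 0, "dz": 0, "ax": 0, "ay": 1.5, "az": 0, "hand": 10},
  {"dx": 0, "dy": 0, "dz": 0, "ax": 0, "ay": 2.5, "az": 0, "hand": 10},
  {"dx": 0, "dy": 0, "dz": 0, "ax": 0, "ay": 3.5, "az": 0, "hand": 10},
  {"dx": 0, "dy": 0, "dz": 0, "ax": 0, "ay": 4.5, "az": 0, "hand": 10},
  {"dx": 0, "dy": 0, "dz": 0, "ax": 0, "ay": 5.5, "az": 0, "hand": 10},
  {"dx": 0, "dy": 0, "dz": 0, "ax": 0, "ay": 6.5, "az": 0, "hand": 10},
  {"dx": 0, "dy": 0, "dz": 0, "ax": 0, "ay": 7.2, "az": 0, "hand": 10},
  {"dx": 0, "dy": 0, "dz": 0, "ax": 0, "ay": 7.5, "az": 0, "hand": 10},
  {"dx": 0, "dy": 0, "dz": 0, "ax": 0, "ay": 7.5, "az": 0, "hand": 10},
])

```text
clock: 7.55
tool_pos: [0.5335, -0.3172, 0.3578]
eef_rot: [0.765, 0.518, 0.316, -0.215]
contact_force: [1.2, -0.2, -0.7]
opening: 0.261
```

Run:
```python
from h import *
from scipy.spatial.transform import Rotation as R
p,d=eyes.snapshot('side'); cv2.imwrite('pics/s4.png',p[:,:,::-1])
p,d=eyes.snapshot('top'); cv2.imwrite('pics/t4.png',p[:,:,::-1])
s=r.get_state(); M=R.from_quat(s['eef_rot']).as_matrix(); print(s['tool_pos'],s['opening'],s['q']); print(M.round(3))
tip=s['tool_pos']+.134*M[:,2]; print(tip,proj('side',tip),proj('top',tip))
print('delta tool units',M.T@(np.array([.569,-.231,.070])-tip)/.06)
```

```text
[ 0.53445797 -0.31605936  0.35878288] 0.2601687799471025 [ 0.80593758  0.76778294 -0.05681647  1.350621   -0.68603636  1.41662726
  0.62980245]
[[ 0.261  0.929  0.261]
 [ 0.658 -0.369  0.657]
 [ 0.707  0.    -0.708]]
[ 0.56943817 -0.22808441  0.26395254] (np.float64(377.1921858970013), np.float64(197.79578810844387)) (np.float64(395.2436103075769), np.float64(225.60104553787048))
delta tool units [-2.31773966  0.0098696   2.25382572]
```

View pics/s4.png

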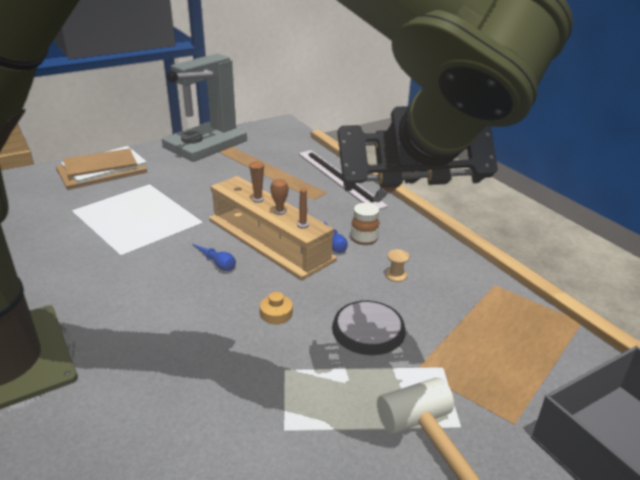

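View pics/t4.png

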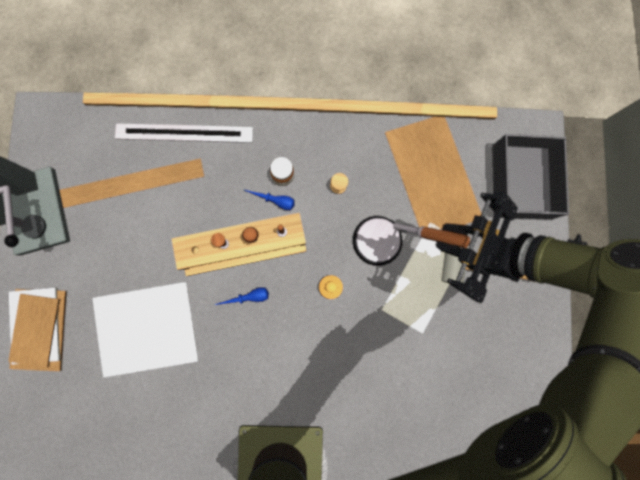

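The top view shows the punch leaning, with its shank end at (397,225) against a predicted (395,226), so it hasn't slipped. In the side view the gripper body hides the punch. Lowering it straight down, the first part of the way.

>>> servo_tool([
  {"dx": -0.2, "dy": 0, "dz": 0.2, "ax": 0, "ay": 0, "az": 0, "hand": 10},
  {"dx": -0.5, "dy": 0, "dz": 0.48, "ax": 0, "ay": 0, "az": 0, "hand": 10},
  {"dx": -0.8, "dy": 0, "dz": 0.77, "ax": 0, "ay": 0, "az": 0, "hand": 10},
  {"dx": -1.1, "dy": 0, "dz": 1.05, "ax": 0, "ay": 0, "az": 0, "hand": 10},
  {"dx": -1.4, "dy": 0, "dz": 1.34, "ax": 0, "ay": 0, "az": 0, "hand": 10},
  {"dx": -1.6, "dy": 0, "dz": 1.53, "ax": 0, "ay": 0, "az": 0, "hand": 10},
  {"dx": -1.75, "dy": 0, "dz": 1.69, "ax": 0, "ay": 0, "az": 0, "hand": 10},
  {"dx": -1.75, "dy": 0, "dz": 1.69, "ax": 0, "ay": 0, "az": 0, "hand": 10},
])

```text
clock: 8.65
tool_pos: [0.5333, -0.3183, 0.2117]
eef_rot: [0.764, 0.519, 0.317, -0.216]
contact_force: [0.5, -0.4, -1.0]
opening: 0.26
```

```bash
cat > chk.py <<'E'
from h import *
import sys
from scipy.spatial.transform import Rotation as R
k=sys.argv[1]
for n in('side','top'):
    p,d=eyes.snapshot(n); cv2.imwrite(f'pics/{n}{k}.png',p[:,:,::-1]); np.save(f'{n}{k}.npy',d)
s=r.get_state(); M=R.from_quat(s['eef_rot']).as_matrix(); print(s['clock'],s['tool_pos'],s['opening'],s['q'],s['qd'].round(3))
tip=s['tool_pos']+.134*M[:,2]; print(tip,proj('side',tip),proj('top',tip),np.degrees(np.arccos(-M[2,2])))
print('delta tool units',M.T@(np.array([.569,-.231,.070])-tip)/.06)
E
python3 chk.py 5
```

```text
8.75 [ 0.53388485 -0.31873334  0.21307353] 0.2599752125450011 [ 0.82161698  0.93700183 -0.07981006  1.46013896 -0.70852687  1.19778707
  0.80772047] [ 0.001 -0.013  0.001 -0.004  0.001  0.001 -0.001]
[ 0.56898605 -0.23071739  0.11832598] (np.float64(371.3759283312203), np.float64(275.00996532973966)) (np.float64(384.421452932491), np.float64(234.91988755157777)) 45.00287852731796
delta tool units [-0.57259068  0.00110787  0.56646567]
```

View pics/side5.png

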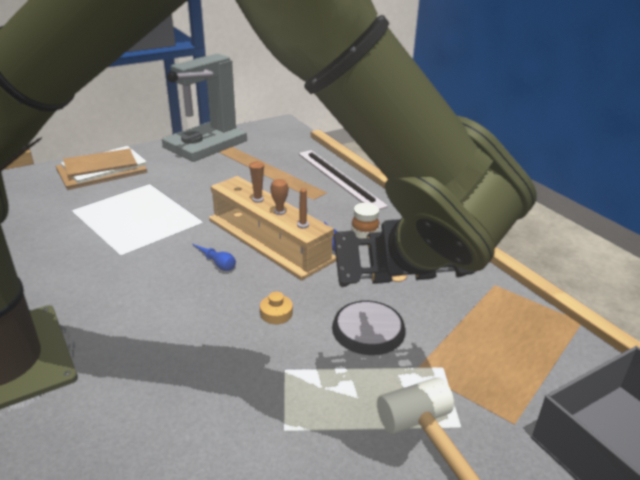

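View pics/top5.png

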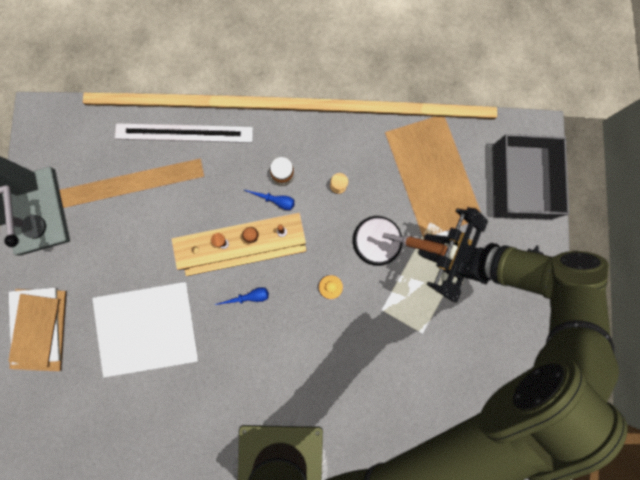

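The top view shows the tip over the mirror at about (385,235), as predicted, and nothing has been disturbed. Lowering the last 48 mm.

>>> servo_tool([
  {"dx": -0.1, "dy": 0, "dz": 0.1, "ax": 0, "ay": 0, "az": 0, "hand": 10},
  {"dx": -0.25, "dy": 0, "dz": 0.25, "ax": 0, "ay": 0, "az": 0, "hand": 10},
  {"dx": -0.4, "dy": 0, "dz": 0.4, "ax": 0, "ay": 0, "az": 0, "hand": 10},
  {"dx": -0.5, "dy": 0, "dz": 0.5, "ax": 0, "ay": 0, "az": 0, "hand": 10},
  {"dx": -0.56, "dy": 0, "dz": 0.56, "ax": 0, "ay": 0, "az": 0, "hand": 10},
  {"dx": -0.56, "dy": 0, "dz": 0.56, "ax": 0, "ay": 0, "az": 0, "hand": 10},
  {"dx": -0.56, "dy": 0, "dz": 0.56, "ax": 0, "ay": 0, "az": 0, "hand": 10},
  {"dx": -0.56, "dy": 0, "dz": 0.56, "ax": 0, "ay": 0, "az": 0, "hand": 10},
  {"dx": -0.56, "dy": 0, "dz": 0.56, "ax": 0, "ay": 0, "az": 0, "hand": 10},
])

```text
clock: 9.88
tool_pos: [0.5336, -0.3187, 0.1653]
eef_rot: [0.764, 0.519, 0.317, -0.215]
contact_force: [-0.6, 0.9, -1.2]
opening: 0.26
```

```bash
python3 chk.py 6
python3 - <<'E'
import cv2,numpy as np
t=cv2.imread('pics/top6.png'); s=cv2.imread('pics/side6.png')
cv2.imwrite('pics/c6.png',np.hstack([cv2.resize(t[195:295,340:480],(420,300)),cv2.resize(s[240:360,300:440],(350,300))]))
E
```

```text
9.975 [ 0.53355677 -0.31861095  0.16516859] 0.26331710882078224 [ 0.8263547   1.00209979 -0.08896813  1.47401135 -0.71817065  1.13526871
  0.85825072] [-0.     0.001  0.001  0.001 -0.001 -0.     0.001]
[ 0.56857916 -0.23057027  0.07041485] (np.float64(369.19717870255454), np.float64(297.55763871556144)) (np.float64(381.03285544548646), np.float64(237.57207911653575)) 44.99913574724561
delta tool units [-0.00776452  0.00916217  0.00201663]
```

View pics/c6.png

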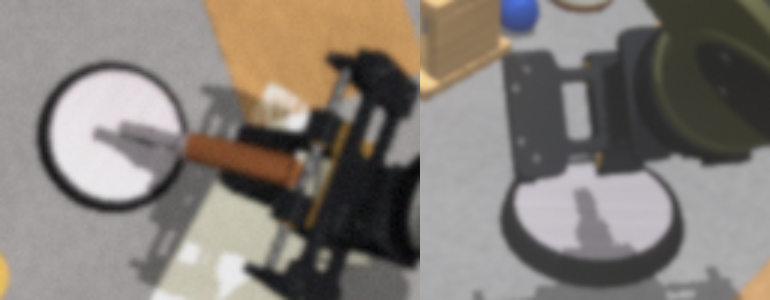

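View pics/side6.png

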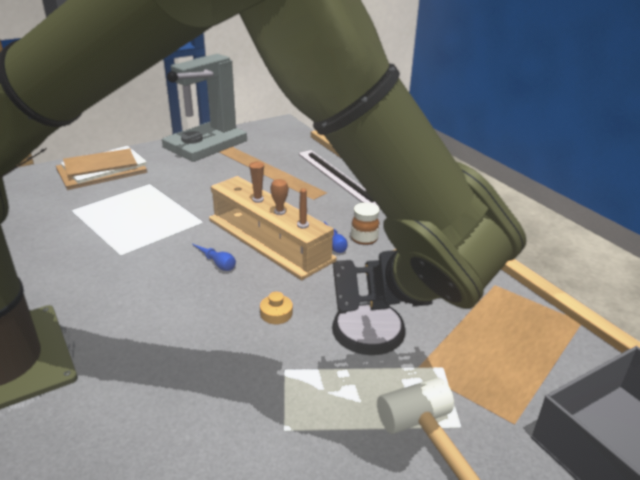

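The top crop shows the tip at pixel (381,238), exactly as predicted. The punch's shadow is separate from it on the mirror. One depth check, then I hand in.

Run:
```python
from h import *
D=np.load('top6.npy')
ps=[(u,v,dpt('top',u,v,D).round(3).tolist()) for u,v in ((382,238),(384,238),(388,239),(392,240),(410,245),(425,248))]
for p in ps: print(p)
s=r.get_state(); print(s['qd'].round(3)); r.finish_job()
```

```text
(382, 238, [0.567, -0.232, 0.079])
(384, 238, [0.565, -0.235, 0.09])
(388, 239, [0.563, -0.243, 0.094])
(392, 240, [0.559, -0.251, 0.103])
(410, 245, [0.543, -0.284, 0.151])
(425, 248, [0.535, -0.312, 0.176])
[-0.     0.001  0.001  0.001 -0.001 -0.     0.001]
the job is handed in; nothing more can be done
```

I drew the punch straight up out of the rack's end hole and carried it over the other tools. I then leaned it and lowered it over the mirror, and handed the job in at about 10 s while still holding it at 45 N.

**Last checks:**
- **Lean:** the tool leans 45.0° from upright, taken from the gripper's pose.
- **Tip position:** worked out at (0.569, -0.231, 0.070), about 1 mm from the mirror centre seen from above and 52 mm above its face. The top view's depth reading and the tip pixel (381,238) both agree.
- **Stillness and grip:** joint speeds were about zero, and the opening stayed near 23 mm, which is the handle's thickness.
- **Other things:** the listed tools and objects looked unmoved in the pictures, judged by eye rather than measured.

**What disagreed or could not be seen:**
- The two blue awl-shaped lookalikes toppled over by themselves at the start. Nothing had touched them, they came to rest on the table, and they are not among the judged things.
- At the end the side view could not show the tip, because the gripper hid it. Its height therefore rests on the arm's pose and the top camera's depth.

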